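# Ready the pump bench: flip the cover shut, stand the splash screen up

## Robot

A 7-joint arm with a two-finger parallel gripper is mounted at the origin on the work surface. World frame = base frame: x ahead of the robot, y to its left, z up, the work surface at z = 0. Lengths are in mm, angles in rad, forces in N, time in s.
With the tool pointing down it reaches from about 425 to 875 mm from the base axis. Payload 9.9 kg.
Tool frame: the origin (TCP) lies on the mounting face of the last link; the fingertips stand 173 mm ahead of it and the grasp point (between the pads) lies 155 mm ahead of it; z points along the fingers, x is the direction in which the jaws open and shut, and the axes are right-handed (so a half turn about z gives the same grasp; the last joint's range is limited). The gripper opens to 85 mm and grips with 20 to 120 N. Pads are 22 mm wide; open, the fingers measure 114 mm over their backs; the gripper's body (76 mm by 85 mm) begins 54 mm behind the grasp point. The pads swing forward as they close: fully open they stand 13 mm farther back than shut.
Start: joints at [1.182, 0.576, 0.025, 1.437, -0.015, 1.129, -0.057], TCP at [202.574, -643.893, 404.689] pointing down, gripper open.
Joint ranges: [-2.76, 2.76], [-0.34, 2.15], [-1.52, 1.57], [0.19, 2.46], [-1.09, 4.23], [0.17, 1.99], [-2.82, 2.82]. Speed limits (rad/s): [2.22, 2.22, 3.01, 3.01, 3.14, 3.14, 3.14].

## Interface

Orientations are given as a unit quaternion [w, x, y, z].
In Python, from workcell import read_state, camera, camera_model, close_job gives the robot as it stands.
- The arm moves only by the tool drive_tool, never from a script. Its argument "rows" is a list of rows, each an object with "slide": the shift along the tool's x, y, z in cm, a list of three; "spin": the turn about the tool's z in degrees. In form: [{"slide": [tx, ty, tz], "spin": spin}, ...]. A call has 1 to 20 rows; each row shifts and turns the commanded pose from where the row before left it, along the tool's axes as they then stand; what a row does not reach is not made up. A row lasts 1/12 s, in which the tool goes at most 41.7 mm and 7.16 degrees, less where a joint would pass 70% of its speed; a pose out of reach is approached as far as the arm can. A call with a gripper value outside its range is refused whole. "gripper" is the finger opening in cm, from 0 to 8.54, set as the call begins (left out, the last holds). The fingers move at their own pace and stop on an object; the grip force is fixed at half the most. Time passes only in rows, so rows that do not move let the fingers close. It gives the time, the measured TCP pose, the force and the opening at its end, in the units of the state.
- read_state(): the state, without advancing time (a new reading comes with each control period).
- camera(name): name is "scene" or "top" or "wrist"; returns the picture (400x640x3 uint8, red, green, blue); there is no depth.
- camera_model(name): a dict with "K" (3x3 intrinsics, pixels), "k1" (the pictures are not rectified: a ray, as slopes to the right and down, at radius r is drawn at 1 + k1 r^2 times it, then the intrinsics apply), "view" (4x4, takes a point from world to camera coordinates); the wrist camera has in their place "tool_from_camera" (4x4, takes a point from camera to tool coordinates, whose origin is the TCP and whose axes are the tool frame's). Camera axes: x right, y down, z forward; pixel columns grow to the right and rows downward; lengths in mm; the calibration is good to about 2 mm. A picture is of the moment at which its call begins: read the wrist's pose just before it. camera_model takes no time and is no camera call.
- close_job(): hands the job in, once; it reports no verdict.
The state is a dict: "time_s": time; "q": joint angles; "dq": joint speeds; "effort": joint torques, N m; "ee_pos": TCP position; "tool_rot": TCP orientation; "force": force on the tool from outside, world axes, zero at the start; "wrist_torque": the same for the moment, N m; "gripper_width": finger opening in mm.
Only numpy, scipy, OpenCV 4.12 (cv2) and the standard library are available. Lean on these libraries where they do the work, as an engineer would, in place of code of your own. Each camera call takes 0.05 s, during which the arm holds its last target.

## Task

Make the pump ready for its run with gentle pushes of the fingers alone: push the cover that stands open on the pump's head over until it is fully shut, and stand the fallen splash screen back up on its base, about where it lies, by pushing against its upended base plate. Do not grip, lift or carry anything, and leave the bottles and the jar as they stand.

Things in the scene. Friction and masses are not known exactly. Their poses are not given: they have to be found in the camera images.
- screen: Loose splash screen, 0.45 kg: clear grey-edged panel 150 wide x 130 tall x 4 mm on the rear edge of a dark metal base plate 90 deep x 150 x 10 mm. Origin: middle of the heel edge (panel back meets base underside). Upright: x from heel along the plate, z up the panel, y across. At the start it lies on the panel's back, z level, x up: the plate stands on edge, 90 mm high, at one end of the flat panel.
- screen_push (a point): Point on the screen to push: on the plate's inner face (the side that looks over the lying panel), 75 mm from the heel, mid-width; 75 mm above the bench at the start. A level push of 1 to 3 N there, away from the panel, tips the screen about its heel; after some 30 degrees it goes over by itself, the panel rises behind the pusher and the base lands flat on the 90 mm of bench beyond the heel.
- pump: Peristaltic pump, fixed to the bench: black head block (80 x 96 mm, top at 105 mm) at its front, a white housing (180 x 170 mm, 112 mm high) behind it from x = 40 mm on. Origin on the bench under the centre of the head; x points from the head back to the housing, y to the left, z up.
- cover (a joint): Hinge angle of the pump head's grey flip-over cover, rad: 0 = fully shut (lying level on the head), 1.57 = standing straight up, above that leaning outward to the pump's +y side; limit 2.2. A stiff hinge: the cover stays where it is left (about 0.07 N m, that is 1 to 2 N at the cover).
- cover_hinge (a point): Middle of the cover's hinge, 120 mm above the bench, 46 mm to +y of the head's centre; its axis is the pump's x. The cover is a flap 66 mm wide along the hinge, 10 mm thick (5 each side of the hinge), reaching 93 mm from it. Shut, it points to the pump's -y, its top 125 mm above the bench; open, its outer face, the one to push, looks to +y.
- bottle_a: Bystander: small glass bottle with a blue cap, 52 mm in diameter, 100 mm high, standing loose. Origin: centre of its underside, z up.
- bottle_b: Bystander: middling glass bottle with a blue cap, 60 mm in diameter, 125 mm high, standing loose. Origin: centre of its underside, z up.
- bottle_c: Bystander: larger glass bottle with a blue cap, 66 mm in diameter, 135 mm high, standing loose. Origin: centre of its underside, z up.
- bottle_d: Bystander: larger glass bottle with a blue cap, 66 mm in diameter, 135 mm high, standing loose. Origin: centre of its underside, z up.
- jar: Bystander: low glass jar with a blue cap, 48 mm in diameter, 55 mm high, standing loose. Origin: centre of its underside, z up.
- wash_bottle: Bystander: white plastic wash bottle with a bent spout with a blue cap, 72 mm in diameter, 218 mm high, standing loose. Origin: centre of its underside, z up.

How it is judged:
By the outcome, as a careful person would: the job done as asked, in the order asked, and still so for the second after the job is handed in, with the robot touching nothing.
It also fails if it takes over 48 s, if anything falls off the work surface, if the arm or the gripper's body presses on something with over 40 N, if the wrist force passes 120 N, or if a joint passes its speed limit or range.

## Working session

There is one attempt and no reset: what is moved stays moved. The work goes in short steps, Python scripts to look and compute and a tool call to move; the robot and the scene stay as the last step left them, time stands still between calls to the robot, and variables do not carry over. Pictures are saved under pics/ and viewed, and the job is handed in when it is done.

Besides the shell and the picture viewer there is one more tool, called as name(argument=value, ...) on one line, values as JSON. drive_tool: Moves the arm, as the interface text tells. Its arguments: {"type":"object","properties":{"rows":{"type":"array"},"gripper":{"type":"number"}},"required":["rows"]}

```bash
mkdir -p pics
python3 - <<'E'
from workcell import *
import cv2,json
s=read_state();print({k:s[k] for k in('time_s','ee_pos','tool_rot','force','gripper_width')})
for n in('scene','top','wrist'):
    im=camera(n);cv2.imwrite(f'pics/{n}0.png',im[:,:,::-1])
    m=camera_model(n);print(n,{k:(v.tolist() if hasattr(v,'tolist') else v) for k,v in m.items()})
E
ls
```

```text
{'time_s': 0.0, 'ee_pos': array([ 202.55118505, -643.72033451,  403.84946114]), 'tool_rot': array([-4.64035343e-04,  8.06258047e-01, -5.91563424e-01, -6.80013265e-04]), 'force': array([-0.13509244,  0.33830858, -0.43927275]), 'gripper_width': 85.19631635545502}
scene {'K': [[422.71497427625405, 0.0, 319.28862121323687], [0.0, 422.71497427625405, 200.76948245554578], [0.0, 0.0, 1.0]], 'k1': -0.001537559928850916, 'view': [[-0.7379653308710069, 0.6748253052863011, -0.004240020954594185, 455.0943584162395], [0.391703815391517, 0.4232203961252961, -0.8169777336692082, -150.26206351774846], [-0.5495227851874512, -0.6045620759266974, -0.5766536264613522, 1561.8269975062967], [0.0, 0.0, 0.0, 1.0]]}
top {'K': [[368.12617698990135, 0.0, 318.4661560194882], [0.0, 368.12617698990135, 195.57330829818326], [0.0, 0.0, 1.0]], 'k1': -0.08834456914854122, 'view': [[-0.021963686277482745, -0.9996459788195668, -0.015017107410367601, 30.00198962208777], [-0.9847149122216877, 0.0242267080842565, -0.1724807475158718, 607.5846229600163], [0.1727835007555352, 0.01099925657807948, -0.9848984101019718, 1183.557471784965], [0.0, 0.0, 0.0, 1.0]]}
wrist {'K': [[280.1816892102522, 0.0, 318.8593368126512], [0.0, 280.1816892102522, 193.81110933472772], [0.0, 0.0, 1.0]], 'k1': -0.0428628685852318, 'tool_from_camera': [[0.9999994830795588, -0.0009221930035360749, -0.00042825305374287703, 2.098311170968592], [0.0010095391761181121, 0.9506897116348137, 0.3101419884865077, -79.48509003942242], [0.00012112500028441175, -0.3101422605060094, 0.9506901511938339, 30.539502853312918], [0.0, 0.0, 0.0, 1.0]]}
pics
```

View pics/scene0.png

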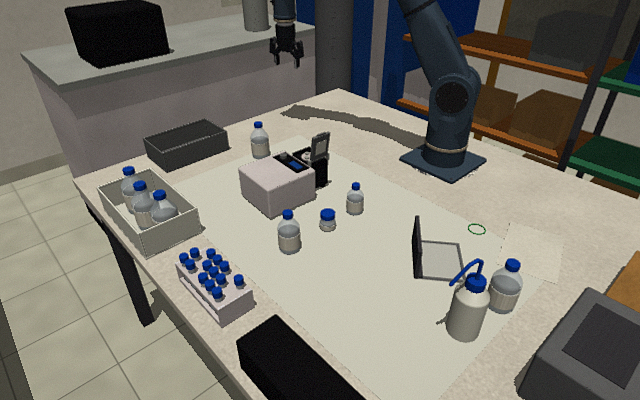

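View pics/top0.png

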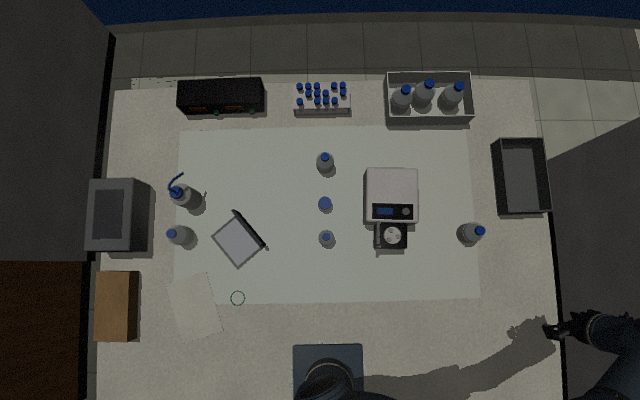

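View pics/wrist0.png

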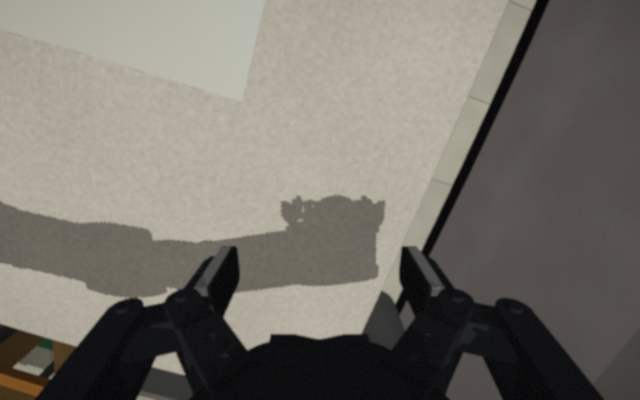

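```bash
cat > h.py <<'E'
import numpy as np,cv2
from workcell import *
def proj(n,P):
    m=camera_model(n);K=np.array(m['K']);V=np.array(m['view']);P=np.atleast_2d(P).astype(float)
    c=P@V[:3,:3].T+V[:3,3];s=c[:,:2]/c[:,2:];r2=(s**2).sum(1,keepdims=True)
    return s*(1+m['k1']*r2)@K[:2,:2].T+K[:2,2]
def ray(n,uv,z):
    m=camera_model(n);K=np.array(m['K']);V=np.array(m['view'])
    d=(np.array(uv,float)-K[:2,2])/[K[0,0],K[1,1]];s=d.copy()
    for _ in range(20): s=d/(1+m['k1']*(s@s))
    R=V[:3,:3];o=-R.T@V[:3,3];w=R.T@np.array([*s,1]);t=(z-o[2])/w[2];return o+t*w
E
python3 - <<'E'
import cv2
def crop(f,x0,y0,w,h,k,o):
    im=cv2.imread(f'pics/{f}');cv2.imwrite(f'pics/{o}',cv2.resize(im[y0:y0+h,x0:x0+w],None,fx=k,fy=k,interpolation=cv2.INTER_CUBIC))
crop('top0.png',350,155,100,100,6,'c1.png')
crop('top0.png',160,165,120,115,5,'c2.png')
crop('scene0.png',230,115,150,110,5,'c3.png')
crop('scene0.png',390,200,140,145,4,'c4.png')
E
```

```text
(no output)
```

View pics/c1.png

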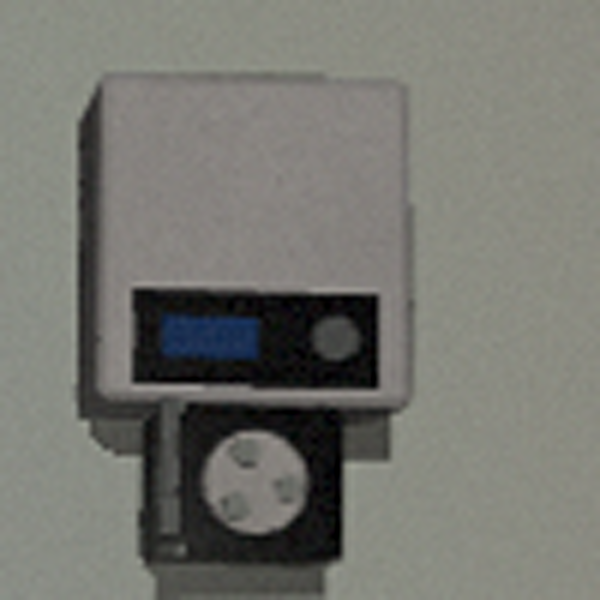

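View pics/c2.png

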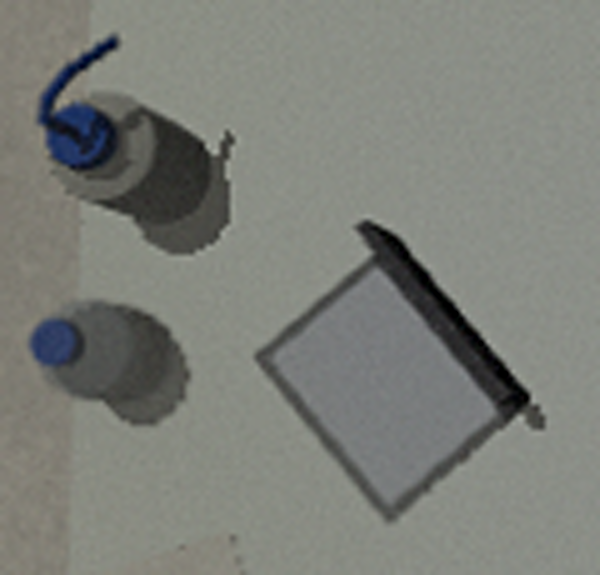

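View pics/c3.png

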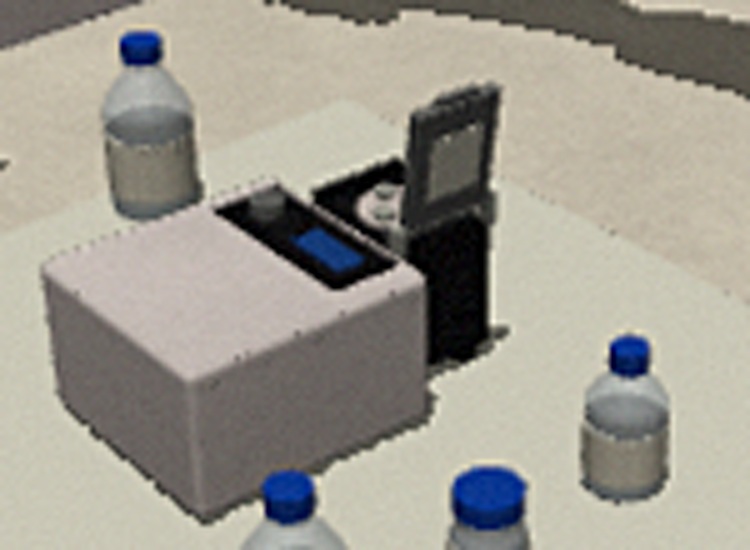

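View pics/c4.png

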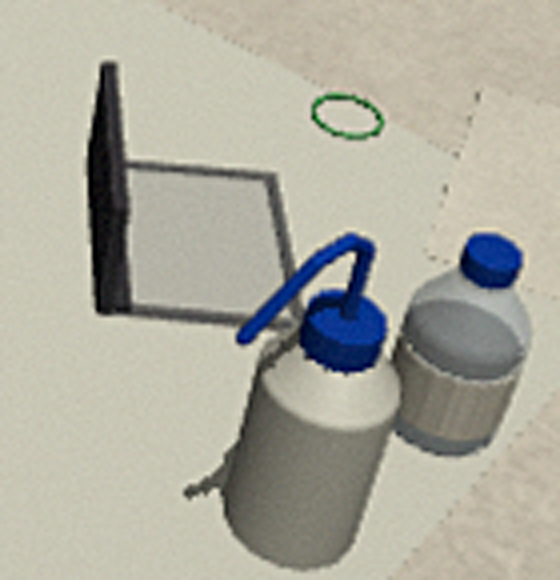

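```bash
cat > fit.py <<'E'
from h import *
from scipy.optimize import least_squares
def pump(p,L):
    c,s=np.cos(p[2]),np.sin(p[2]);L=np.atleast_2d(np.array(L,float));return np.c_[p[0]+c*L[:,0]-s*L[:,1],p[1]+s*L[:,0]+c*L[:,1],L[:,2]]
t=lambda x,y,x0,y0,k:(x0+x/k,y0+y/k)
hp=[[40,85,112],[40,-85,112],[220,85,112],[220,-85,112]]
uvt=[t(97,402,350,155,6),t(408,408,350,155,6),t(105,73,350,155,6),t(405,82,350,155,6)]
# scene: back-left (far from robot,+y)=(190,382), back-right(42,268), front-left(425,275)
hs=[[220,85,112],[220,-85,112],[40,85,112]]
uvs=[t(190,382,230,115,5),t(42,268,230,115,5),t(425,275,230,115,5)]
f=lambda p:np.r_[(proj('top',pump(p,hp))-uvt).ravel(),(proj('scene',pump(p,hs))-uvs).ravel()]
r=least_squares(f,[400,-200,0]);P=r.x;print('pump',P,abs(r.fun).max(),r.fun.round(1))
# screen: params heel x,y,phi of direction d
def scr(p,L): # L: across a, along d, z
    d=np.array([np.cos(p[2]),np.sin(p[2])]);n=np.array([-d[1],d[0]]);L=np.array(L,float)
    return np.c_[p[:2]+L[:,1:2]*d+L[:,:1]*n,L[:,2]]
L=[[75,130,4],[-75,130,4],[75,0,90],[-75,0,90]]
u=[t(390,520,160,165,5),t(258,355,160,165,5),t(530,400,160,165,5),t(375,222,160,165,5)]
L2=[[75,0,90],[75,130,4],[-75,0,0]]
u2=[t(102,62,390,200,4),t(272,177,390,200,4),t(97,312,390,200,4)]
f=lambda p:np.r_[(proj('top',scr(p,L))-u).ravel(),(proj('scene',scr(p,L2))-u2).ravel()]
r=least_squares(f,[400,200,2.4]);S=r.x;print('scr',S,r.fun.round(1))
for a in(1.3,1.4,1.5,1.57,1.7,1.8):
    print(a,[ (proj(n,pump(P,[[x,46-93*np.cos(a),120+93*np.sin(a)] for x in(-33,33)])).round(1)).tolist() for n in('top','scene')])
E
python3 fit.py
python3 - <<'E'
from h import *
for n,uv,z in [('a?',(326,237),100),('jar',(325,205),55),('b?',(325,157),125),('c',(480,231),135),('wash',(176,192),200),('d',(171,233),135)]:print(n,ray('top',uv,z).round(0))
E
```

```text
pump [ 4.65040308e+02 -2.12872669e+02 -5.08789479e-02] 2.0422438243518855 [-1.1  0.1  0.7  0.4 -2.  -0.5  0.2 -0.6 -0.7 -1.4 -1.7 -2.   1.4 -1. ]
scr [505.9792257  245.06186308   2.25464645] [-0.5  1.  -0.7  0.4 -3.4 -0.8 -1.1 -0.5 -1.1 -1.7 -0.  -1.9 -2.1 -0.8]
1.3 [[[390.8, 244.5], [390.8, 221.6]], [[321.3, 126.3], [304.6, 132.3]]]
1.4 [[[387.8, 244.4], [387.8, 221.4]], [[323.2, 126.6], [306.4, 132.7]]]
1.5 [[[384.6, 244.3], [384.7, 221.3]], [[325.1, 127.3], [308.3, 133.4]]]
1.57 [[[382.4, 244.3], [382.4, 221.3]], [[326.5, 127.9], [309.6, 134.1]]]
1.7 [[[378.1, 244.2], [378.2, 221.2]], [[329.0, 129.5], [312.2, 135.7]]]
1.8 [[[374.8, 244.1], [375.0, 221.2]], [[331.0, 131.0], [314.1, 137.3]]]
a? [466.  -6. 100.]
jar [575.  -5.  55.]
b? [721.  -9. 125.]
c [ 469. -486.  135.]
wash [604. 444. 200.]
d [486. 481. 135.]
```

drive_tool(rows=[{"slide":[0,0,-2.5],"spin":6.8},{"slide":[0,0,-2.5],"spin":6.8},{"slide":[0,0,0],"spin":6.8},{"slide":[0,0,0],"spin":0}], gripper=0)

```text
time_s: 0.48
ee_pos: [202.7, -644.0, 456.0]
tool_rot: [-0.001, -0.687, 0.727, -0.001]
force: [0.5, 0.9, -0.4]
gripper_width: 38.5
```

```bash
cat >> h.py <<'E'
from scipy.spatial.transform import Rotation as Rn
P0=np.array([465.04,-212.87,-.0509])
def st(P=P0):
    s=read_state();q=s['tool_rot'];R=Rn.from_quat([q[1],q[2],q[3],q[0]]).as_matrix()
    d=s['ee_pos'][:2]-P[:2];c,sn=np.cos(P[2]),np.sin(P[2])
    print('t',round(s['time_s'],2),'tcp',s['ee_pos'].round(1),'xaz',np.degrees(np.arctan2(R[1,0],R[0,0])).round(2),'zt',R[:,2].round(4),'pump',[round(c*d[0]+sn*d[1],1),round(-sn*d[0]+c*d[1],1)],'F',s['force'].round(2),'w',round(s['gripper_width'],1))
    return s,R
def wproj(P,s,R):
    m=camera_model('wrist');T=np.array(m['tool_from_camera']);K=np.array(m['K'])
    t=(np.atleast_2d(P)-s['ee_pos'])@R;c=(t-T[:3,3])@T[:3,:3];a=c[:,:2]/c[:,2:];r2=(a**2).sum(1,keepdims=True)
    return a*(1+m['k1']*r2)@K[:2,:2].T+K[:2,2]
E
python3 -c "
from h import *
s,R=st()
T=np.array([*( [465.04,-212.87]),0]);print(s['q'].round(2))
from fit import P,pump
t=pump(P,[[0,120,450]])[0];print(t,R.T@(t-s['ee_pos'])/10)
"
```

```text
t 0.48 tcp [ 202.7 -644.   456. ] xaz -93.25 zt [ 7.0e-04 -2.3e-03 -1.0e+00] pump [np.float64(-240.0), np.float64(-444.0)] F [ 0.52  0.93 -0.45] w 38.5
[ 1.13  0.55  0.12  1.36 -0.07  1.24 -0.37]
pump [ 4.65040308e+02 -2.12872669e+02 -5.08789479e-02] 2.0422438243518855 [-1.1  0.1  0.7  0.4 -2.  -0.5  0.2 -0.6 -0.7 -1.4 -1.7 -2.   1.4 -1. ]
scr [505.9792257  245.06186308   2.25464645] [-0.5  1.  -0.7  0.4 -3.4 -0.8 -1.1 -0.5 -1.1 -1.7 -0.  -1.9 -2.1 -0.8]
1.3 [[[390.8, 244.5], [390.8, 221.6]], [[321.3, 126.3], [304.6, 132.3]]]
1.4 [[[387.8, 244.4], [387.8, 221.4]], [[323.2, 126.6], [306.4, 132.7]]]
1.5 [[[384.6, 244.3], [384.7, 221.3]], [[325.1, 127.3], [308.3, 133.4]]]
1.57 [[[382.4, 244.3], [382.4, 221.3]], [[326.5, 127.9], [309.6, 134.1]]]
1.7 [[[378.1, 244.2], [378.2, 221.2]], [[329.0, 129.5], [312.2, 135.7]]]
1.8 [[[374.8, 244.1], [375.0, 221.2]], [[331.0, 131.0], [314.1, 137.3]]]
[471.14314803 -93.02795528 450.        ] [-56.53620166 -23.6737578    0.49277846]
```

drive_tool(rows=[{"slide":[-2,-2,0],"spin":0},{"slide":[-2.8,-2,0],"spin":0},{"slide":[-2.8,-1.5,0],"spin":0},{"slide":[-2.8,-1.2,0],"spin":0},{"slide":[-2.8,-1.2,0],"spin":0},{"slide":[-2.8,-1.2,0],"spin":0},{"slide":[-2.8,-1.2,0],"spin":0},{"slide":[-2.8,-1.2,0],"spin":0},{"slide":[-2.8,-1.2,0],"spin":0},{"slide":[-2.8,-1.2,0],"spin":0},{"slide":[-2.8,-1.2,0],"spin":0},{"slide":[-2.8,-1.2,0],"spin":0},{"slide":[-2.8,-1.2,0],"spin":0},{"slide":[-2.8,-1.2,0],"spin":0},{"slide":[-2.8,-1.2,0],"spin":0},{"slide":[-2.8,-1.2,0],"spin":0},{"slide":[-2.8,-1.2,0],"spin":0},{"slide":[-2.8,-0.6,0],"spin":0},{"slide":[-2.8,0,0],"spin":0},{"slide":[-2.8,0,0],"spin":0}])

```text
time_s: 2.15
ee_pos: [459.5, -102.7, 453.7]
tool_rot: [-0.001, -0.691, 0.723, 0.001]
force: [-0.2, 0.1, -0.0]
gripper_width: 0.2
```

drive_tool(rows=[{"slide":[0,0,0],"spin":0},{"slide":[0,0,0],"spin":0}])

```text
time_s: 2.32
ee_pos: [459.4, -102.9, 454.0]
tool_rot: [-0.0, -0.691, 0.723, 0.001]
force: [0.0, 0.0, -0.1]
gripper_width: 0.2
```

```bash
python3 -c "
from h import *
s,R=st()
im=camera('wrist');cv2.imwrite('pics/w1.png',im[:,:,::-1])
st()
from fit import P,pump
for a in (1.6,1.7,1.8):
  print(a,wproj(pump(P,[[x,46-93*np.cos(a)-5*np.sin(a)*0,120+93*np.sin(a)] for x in(-33,33)]),s,R).round(0).tolist())
print(wproj(pump(P,[[-40,48,105],[-40,-48,105],[40,85,112],[40,-85,112],[220,85,112],[220,85,0]]),s,R).round(0).tolist())
"
```

```text
t 2.32 tcp [ 459.4 -102.9  454. ] xaz -92.53 zt [-1.4e-03  2.0e-04 -1.0e+00] pump [np.float64(-11.2), np.float64(109.6)] F [ 0.05  0.02 -0.07] w 0.2
t 2.37 tcp [ 459.3 -104.3  454.1] xaz -92.7 zt [-1.3e-03 -3.0e-04 -1.0e+00] pump [np.float64(-11.2), np.float64(108.2)] F [-0.25 -0.92  0.48] w -0.3
pump [ 4.65040308e+02 -2.12872669e+02 -5.08789479e-02] 2.0422438243518855 [-1.1  0.1  0.7  0.4 -2.  -0.5  0.2 -0.6 -0.7 -1.4 -1.7 -2.   1.4 -1. ]
scr [505.9792257  245.06186308   2.25464645] [-0.5  1.  -0.7  0.4 -3.4 -0.8 -1.1 -0.5 -1.1 -1.7 -0.  -1.9 -2.1 -0.8]
1.3 [[[390.8, 244.5], [390.8, 221.6]], [[321.3, 126.3], [304.6, 132.3]]]
1.4 [[[387.8, 244.4], [387.8, 221.4]], [[323.2, 126.6], [306.4, 132.7]]]
1.5 [[[384.6, 244.3], [384.7, 221.3]], [[325.1, 127.3], [308.3, 133.4]]]
1.57 [[[382.4, 244.3], [382.4, 221.3]], [[326.5, 127.9], [309.6, 134.1]]]
1.7 [[[378.1, 244.2], [378.2, 221.2]], [[329.0, 129.5], [312.2, 135.7]]]
1.8 [[[374.8, 244.1], [375.0, 221.2]], [[331.0, 131.0], [314.1, 137.3]]]
1.6 [[390.0, 232.0], [397.0, 153.0]]
1.7 [[378.0, 232.0], [385.0, 153.0]]
1.8 [[367.0, 231.0], [372.0, 152.0]]
[[368.0, 198.0], [447.0, 198.0], [340.0, 130.0], [493.0, 132.0], [345.0, -66.0], [337.0, -18.0]]
```

View pics/w1.png

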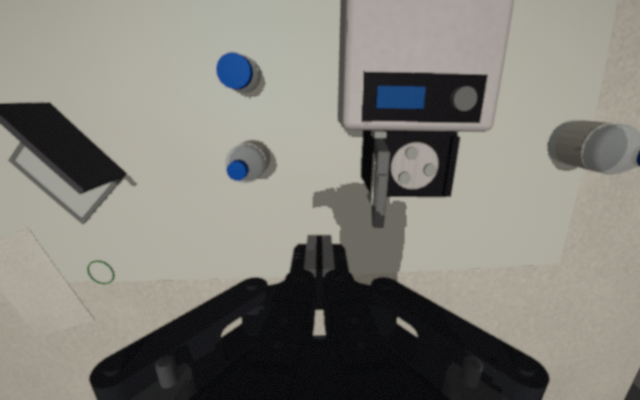

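drive_tool(rows=[{"slide":[0,-0.5,1.5],"spin":0},{"slide":[0,-0.5,2],"spin":0},{"slide":[0,0,2],"spin":0},{"slide":[0.5,0,2],"spin":0},{"slide":[1,0,1.4],"spin":0},{"slide":[0.5,0,0],"spin":0},{"slide":[0.3,0,0],"spin":0},{"slide":[0,0,0],"spin":0}])

```text
time_s: 3.03
ee_pos: [468.4, -129.2, 366.3]
tool_rot: [0.0, -0.688, 0.726, -0.0]
force: [0.2, 0.4, -0.4]
gripper_width: -0.2
```

```bash
python3 -c "
from h import *
s,R=st()
im=camera('scene');im=cv2.resize(im[95:225,200:390],None,fx=4,fy=4);cv2.imwrite('pics/s2.png',im[:,:,::-1])
"
```

```text
t 3.03 tcp [ 468.4 -129.2  366.3] xaz -93.03 zt [ 5.e-04 -5.e-04 -1.e+00] pump [np.float64(-0.9), np.float64(83.7)] F [ 0.17  0.36 -0.41] w -0.2
```

View pics/s2.png

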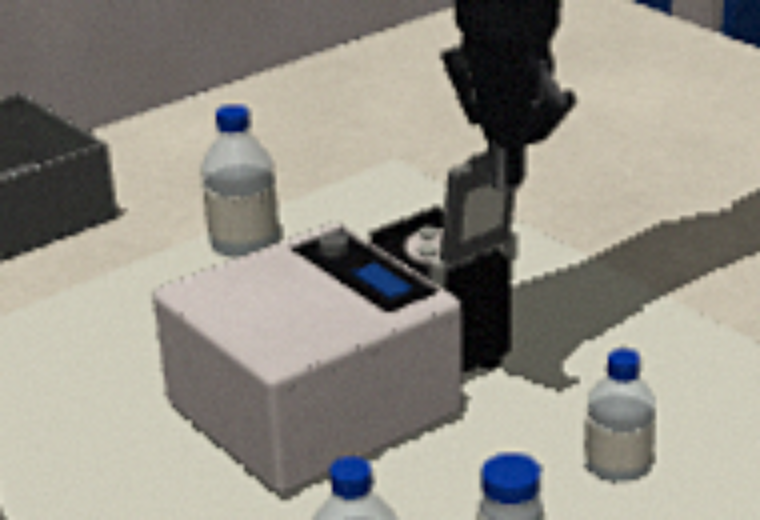

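drive_tool(rows=[{"slide":[0.5,0,0],"spin":0},{"slide":[0.5,0,0],"spin":0},{"slide":[0.5,0,0],"spin":0},{"slide":[0.5,0,0],"spin":0},{"slide":[0.5,0,0],"spin":0},{"slide":[0.5,0,0],"spin":0},{"slide":[0.5,0,0],"spin":0},{"slide":[0.5,0,0.1],"spin":0},{"slide":[0.5,0,0.1],"spin":0},{"slide":[0.5,0,0.1],"spin":0},{"slide":[0.5,0,0.2],"spin":0},{"slide":[0.5,0,0.2],"spin":0},{"slide":[0.5,0,0.25],"spin":0},{"slide":[0.5,0,0.3],"spin":0}])

```text
time_s: 4.25
ee_pos: [464.7, -198.3, 353.0]
tool_rot: [-0.0, -0.689, 0.725, -0.0]
force: [-0.7, 0.1, -0.1]
gripper_width: 0.1
```

```bash
python3 -c "
from h import *
s,R=st()
im=camera('scene');im=cv2.resize(im[95:225,200:390],None,fx=4,fy=4);cv2.imwrite('pics/s3.png',im[:,:,::-1])
"
```

```text
t 4.25 tcp [ 464.7 -198.3  353. ] xaz -92.94 zt [-0.e+00 -1.e-04 -1.e+00] pump [np.float64(-1.1), np.float64(14.6)] F [-0.74  0.12 -0.14] w 0.1
```

View pics/s3.png

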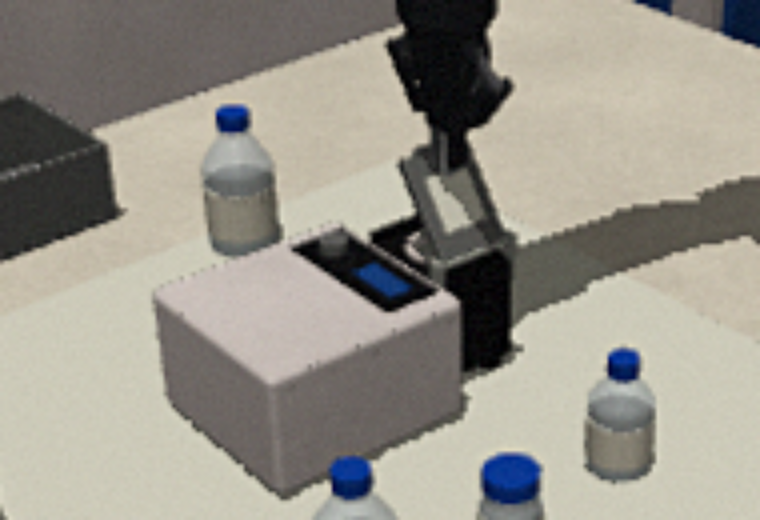

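drive_tool(rows=[{"slide":[0.4,0,0.3],"spin":0},{"slide":[0.4,0,0.35],"spin":0},{"slide":[0.4,0,0.4],"spin":0},{"slide":[0.4,0,0.45],"spin":0},{"slide":[0.3,0,0.45],"spin":0},{"slide":[0.3,0,0.5],"spin":0},{"slide":[0.25,0,0.45],"spin":0},{"slide":[0.25,0,0.45],"spin":0},{"slide":[0.15,0,0.4],"spin":0},{"slide":[0.15,0,0.4],"spin":0},{"slide":[0.1,0,0.4],"spin":0},{"slide":[0,0,0.3],"spin":0},{"slide":[0,0,0.3],"spin":0}])

```text
time_s: 5.38
ee_pos: [463.1, -228.8, 301.4]
tool_rot: [-0.0, -0.689, 0.725, 0.0]
force: [-0.8, -1.3, 1.9]
gripper_width: 0.0
```

```bash
python3 -c "
from h import *
s,R=st()
im=camera('scene');im=cv2.resize(im[95:225,200:390],None,fx=4,fy=4);cv2.imwrite('pics/s4.png',im[:,:,::-1])
"
```

```text
t 5.38 tcp [ 463.1 -228.8  301.4] xaz -92.94 zt [-1.e-04 -1.e-04 -1.e+00] pump [np.float64(-1.1), np.float64(-16.0)] F [-0.77 -1.33  1.89] w 0.0
```

View pics/s4.png

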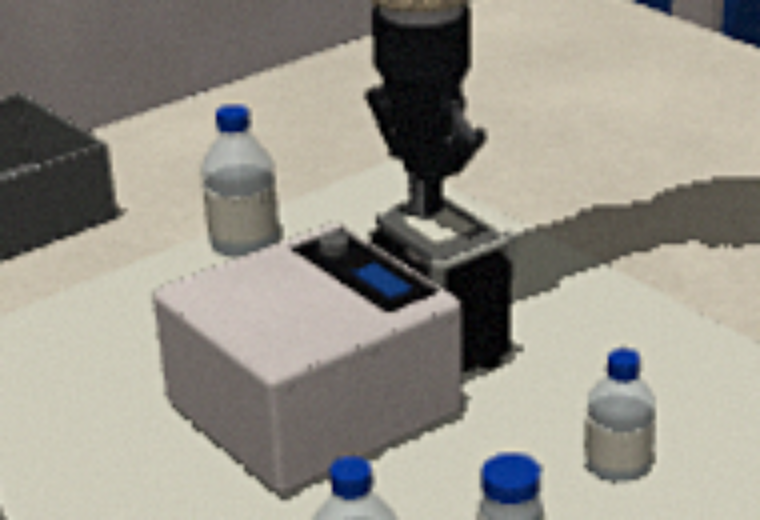

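drive_tool(rows=[{"slide":[0,0,0.1],"spin":0},{"slide":[0,0,0.1],"spin":0},{"slide":[0,0,0.1],"spin":0},{"slide":[0,0,0],"spin":0}])

```text
time_s: 5.77
ee_pos: [463.2, -228.6, 298.6]
tool_rot: [0.0, -0.689, 0.725, 0.0]
force: [0.1, -0.6, 1.5]
gripper_width: -0.3
```

drive_tool(rows=[{"slide":[0,0,0.1],"spin":0},{"slide":[0,0,0.1],"spin":0},{"slide":[0,0,0],"spin":0}])

```text
time_s: 6.02
ee_pos: [463.2, -228.7, 298.2]
tool_rot: [0.0, -0.689, 0.725, -0.001]
force: [-4.4, 2.1, 18.7]
gripper_width: 0.4
```

drive_tool(rows=[{"slide":[0,0,-0.5],"spin":0},{"slide":[0,0,-1.5],"spin":0},{"slide":[0,0,-3],"spin":0},{"slide":[0,0,-3.5],"spin":0},{"slide":[0,0,-3.5],"spin":0},{"slide":[0,0,-1.5],"spin":0},{"slide":[0,0,0],"spin":0}])

```text
time_s: 6.6
ee_pos: [463.8, -229.0, 435.7]
tool_rot: [0.001, -0.689, 0.725, -0.003]
force: [0.0, -0.2, 0.0]
gripper_width: 0.3
```

```bash
python3 -c "
from h import *
s,R=st();print(s['q'].round(2))
t=np.array([477,281,440.]);print(R.T@(t-s['ee_pos'])/10)
im=camera('scene');im=cv2.resize(im[95:225,200:390],None,fx=4,fy=4);cv2.imwrite('pics/s5.png',im[:,:,::-1])
"
```

```text
t 6.6 tcp [ 463.8 -229.   435.7] xaz -92.94 zt [ 0.0065 -0.0026 -1.    ] pump [np.float64(-0.4), np.float64(-16.1)] F [ 0.02 -0.16  0.01] w 0.3
[ 0.41  0.31 -0.05  1.8   0.02  1.02 -1.27]
[-50.99463509   1.29980231  -0.55136078]
```

View pics/s5.png

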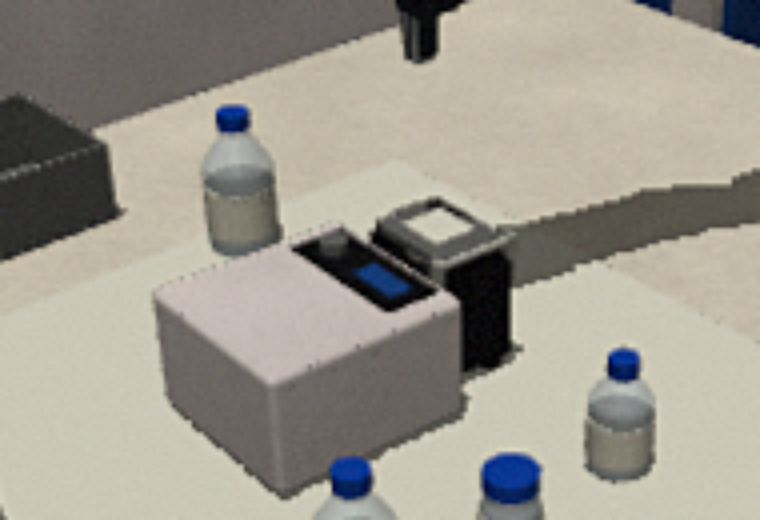

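drive_tool(rows=[{"slide":[-1.5,0,0],"spin":0},{"slide":[-2.5,0,0],"spin":0},{"slide":[-3,0,0],"spin":0},{"slide":[-3,0,0],"spin":0},{"slide":[-3,0,0],"spin":0},{"slide":[-3,0,0],"spin":0},{"slide":[-3,0,0],"spin":0},{"slide":[-3,0,0],"spin":0},{"slide":[-3,0,0],"spin":0},{"slide":[-3,0,0],"spin":0},{"slide":[-3,0,0],"spin":0},{"slide":[-3,0,0],"spin":0},{"slide":[-3,0,0],"spin":0},{"slide":[-3,0,0],"spin":0},{"slide":[-3,0.5,0],"spin":0},{"slide":[-3,0.5,0],"spin":0},{"slide":[-2.5,0.3,0],"spin":0},{"slide":[-1.5,0,0],"spin":0},{"slide":[0,0,0],"spin":-3}])

```text
time_s: 8.23
ee_pos: [475.0, 274.8, 430.3]
tool_rot: [0.0, 0.709, -0.705, -0.001]
force: [0.2, -1.0, 0.1]
gripper_width: 0.0
```

drive_tool(rows=[{"slide":[0,0,0],"spin":-7},{"slide":[0,0,0],"spin":-7},{"slide":[0,0,0],"spin":-7},{"slide":[0,0,0],"spin":-7},{"slide":[0,0,0],"spin":-7},{"slide":[0,0,0],"spin":-7},{"slide":[0,0,0],"spin":-7},{"slide":[0,0,0],"spin":-7},{"slide":[0,0,0],"spin":-7},{"slide":[0,0,0],"spin":-7},{"slide":[0,0,0],"spin":-7},{"slide":[0,0,0],"spin":-7},{"slide":[0,0,0],"spin":-7},{"slide":[0,0,0],"spin":-7},{"slide":[0,0,0],"spin":-7},{"slide":[0,0,0],"spin":-7},{"slide":[0,0,0],"spin":-7},{"slide":[0,0,0],"spin":-7},{"slide":[0,0,0],"spin":-3},{"slide":[0,0,0],"spin":0}])

```text
time_s: 9.9
ee_pos: [476.2, 270.3, 430.5]
tool_rot: [0.0, 0.942, 0.335, -0.001]
force: [-1.0, 0.2, 0.3]
gripper_width: -0.0
```

```bash
cat > w.py <<'E'
from fit import *
s,R=st();print(s['q'].round(2))
im=camera('wrist').copy();cv2.imwrite('pics/w2.png',im[:,:,::-1])
L=[[75,130,4],[-75,130,4],[75,0,90],[-75,0,90],[75,10,90],[-75,10,90]]
print(wproj(scr(S,L),s,R).round(0).tolist())
E
python3 w.py | tail -4
```

```text
1.8 [[[374.8, 244.1], [375.0, 221.2]], [[331.0, 131.0], [314.1, 137.3]]]
t 9.9 tcp [476.2 270.3 430.5] xaz 39.16 zt [-1.8e-03 -8.0e-04 -1.0e+00] pump [np.float64(-13.4), np.float64(483.2)] F [-1.04  0.17  0.29] w -0.0
[-0.06  0.45 -0.81  1.72  0.35  1.13 -0.29]
[[269.0, 92.0], [381.0, 92.0], [263.0, 206.0], [390.0, 206.0], [262.0, 198.0], [390.0, 198.0]]
```

View pics/w2.png

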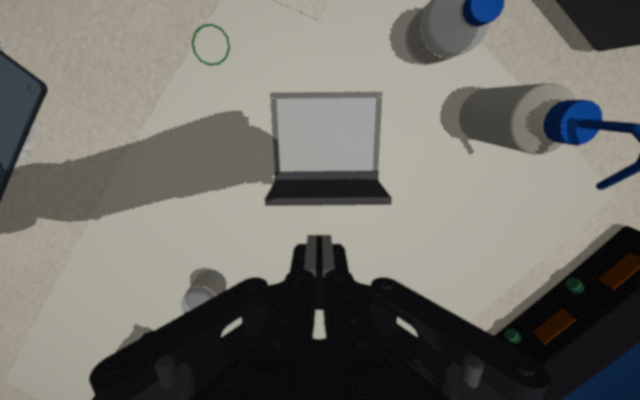

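drive_tool(rows=[{"slide":[0.5,-0.5,1],"spin":0},{"slide":[0.4,-0.5,2],"spin":0},{"slide":[0,0,2.5],"spin":0},{"slide":[0,0,2.5],"spin":0},{"slide":[0,0,2.5],"spin":0},{"slide":[0,0,2.5],"spin":0},{"slide":[0,0,2.5],"spin":0},{"slide":[0,0,2],"spin":0},{"slide":[0,0,1.5],"spin":0},{"slide":[0,0,0],"spin":0},{"slide":[0,0,0],"spin":0}])

```text
time_s: 10.87
ee_pos: [476.0, 285.0, 240.8]
tool_rot: [0.0, 0.943, 0.334, -0.001]
force: [0.6, -0.5, 0.2]
gripper_width: -0.2
```

```bash
cat > p.py <<'E'
import sys
from fit import *
s,R=st();d=np.array([np.cos(S[2]),np.sin(S[2])]);e=s['ee_pos'][:2]-S[:2];print('along d',e@d,'across',e@[-d[1],d[0]],'tip z',s['ee_pos'][2]-173)
n=sys.argv[1]
im=camera('scene');cv2.imwrite(f'pics/{n}s.png',cv2.resize(im[150:320,350:540],None,fx=4,fy=4)[...,::-1])
if len(sys.argv)>2: cv2.imwrite(f'pics/{n}w.png',camera('wrist')[...,::-1])
E
python3 p.py a w|tail -2
```

```text
t 10.87 tcp [476.  285.  240.8] xaz 39.05 zt [-2.e-03 -9.e-04 -1.e+00] pump [np.float64(-14.3), np.float64(497.8)] F [ 0.65 -0.51  0.23] w -0.2
along d 49.899591933279 across -2.0534539009292843 tip z 67.75161315289643
```

View pics/as.png

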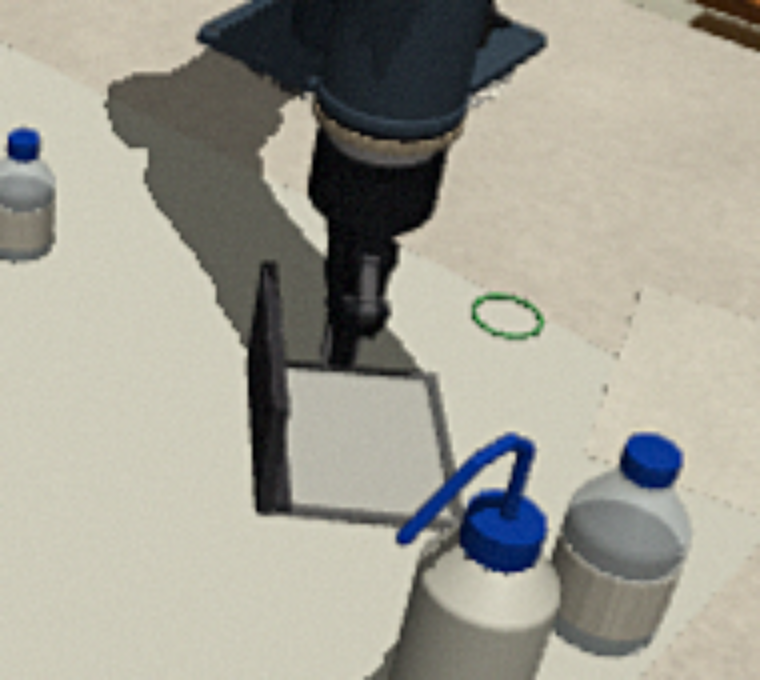

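View pics/aw.png

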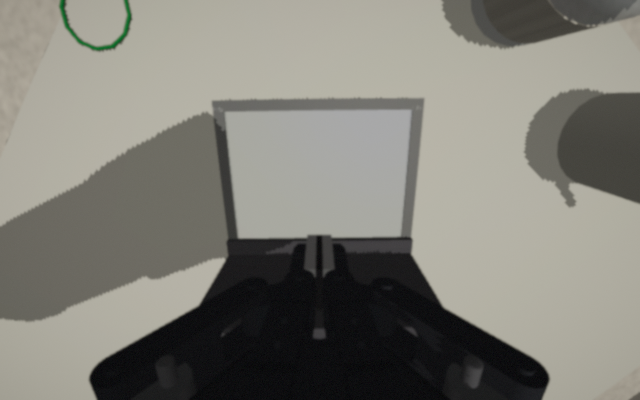

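drive_tool(rows=[{"slide":[0,0.4,0],"spin":0},{"slide":[0,0.5,0],"spin":0},{"slide":[0,0.5,0],"spin":0},{"slide":[0,0.4,0],"spin":0},{"slide":[0,0.3,0],"spin":0},{"slide":[0,0.25,0],"spin":0},{"slide":[0,0.25,0],"spin":0},{"slide":[0,0.25,0],"spin":0},{"slide":[0,0.25,0],"spin":0},{"slide":[0,0.25,0],"spin":0},{"slide":[0,0.25,0],"spin":0},{"slide":[0,0.25,0],"spin":0}])

```text
time_s: 11.97
ee_pos: [500.9, 254.8, 241.7]
tool_rot: [-0.0, 0.942, 0.334, 0.0]
force: [-0.6, 1.5, 0.2]
gripper_width: -0.1
```

```bash
python3 p.py b w|tail -2
```

```text
t 11.97 tcp [500.9 254.8 241.7] xaz 39.07 zt [ 1.e-04  1.e-04 -1.e+00] pump [np.float64(12.1), np.float64(468.9)] F [-0.58  1.48  0.19] w -0.1
along d 10.722927527532507 across -2.2338793087827202 tip z 68.74478489690787
```

View pics/bs.png

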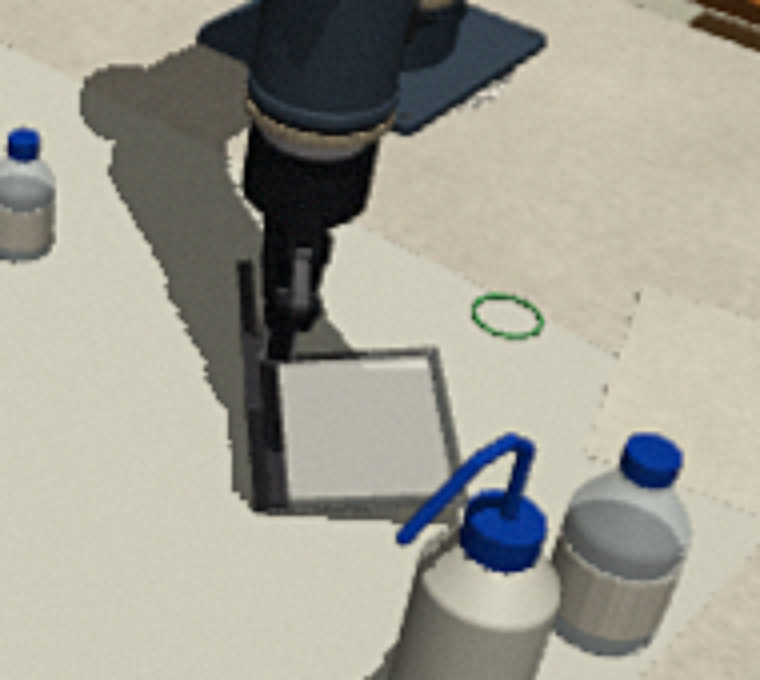

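View pics/bw.png

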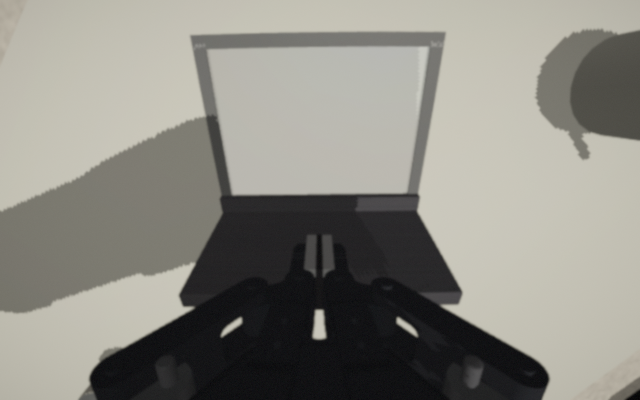

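drive_tool(rows=[{"slide":[0,0.25,0],"spin":0},{"slide":[0,0.25,0],"spin":0},{"slide":[0,0.25,0],"spin":0},{"slide":[0,0.25,0],"spin":0},{"slide":[0,0.25,0],"spin":0},{"slide":[0,0.25,0],"spin":0},{"slide":[0,0.25,0],"spin":0},{"slide":[0,0.25,0],"spin":0},{"slide":[0,0.25,0],"spin":0}])

```text
time_s: 12.82
ee_pos: [515.2, 237.1, 241.7]
tool_rot: [0.0, 0.942, 0.334, 0.0]
force: [-0.4, -0.6, 0.0]
gripper_width: -0.3
```

```bash
python3 p.py c|tail -2
```

```text
t 12.82 tcp [515.2 237.1 241.7] xaz 39.06 zt [ 1.e-04 -1.e-04 -1.e+00] pump [np.float64(27.2), np.float64(452.0)] F [-0.39 -0.61  0.01] w -0.3
along d -11.958704428207092 across -2.09182366111229 tip z 68.71135523367082
```

View pics/cs.png

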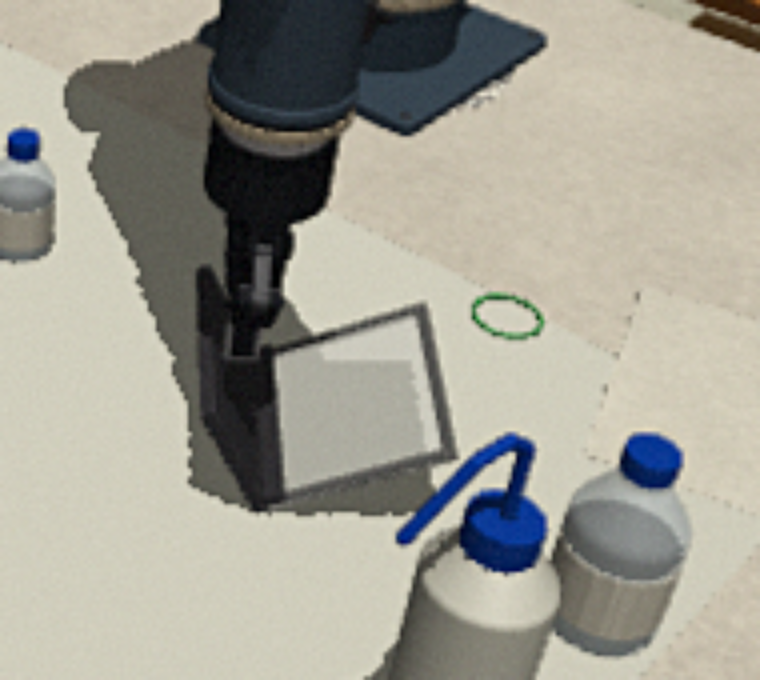

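drive_tool(rows=[{"slide":[0,0.3,0],"spin":0},{"slide":[0,0.3,0],"spin":0},{"slide":[0,0.3,0],"spin":0},{"slide":[0,0.3,0],"spin":0},{"slide":[0,0.3,0],"spin":0},{"slide":[0,0.3,0],"spin":0},{"slide":[0,0.3,0],"spin":0},{"slide":[0,0.3,0],"spin":0},{"slide":[0,0.3,0],"spin":0},{"slide":[0,0.2,0],"spin":0},{"slide":[0,0,0],"spin":0}])

```text
time_s: 13.78
ee_pos: [533.6, 214.3, 241.7]
tool_rot: [0.0, 0.943, 0.334, 0.0]
force: [-0.5, -0.8, -0.4]
gripper_width: -0.1
```

```bash
python3 p.py d w|tail -2
```

```text
t 13.78 tcp [533.6 214.3 241.7] xaz 39.02 zt [ 1.e-04 -2.e-04 -1.e+00] pump [np.float64(46.7), np.float64(430.1)] F [-0.47 -0.79 -0.36] w -0.1
along d -41.25173556607595 across -1.973497991860473 tip z 68.6577184624187
```

View pics/ds.png

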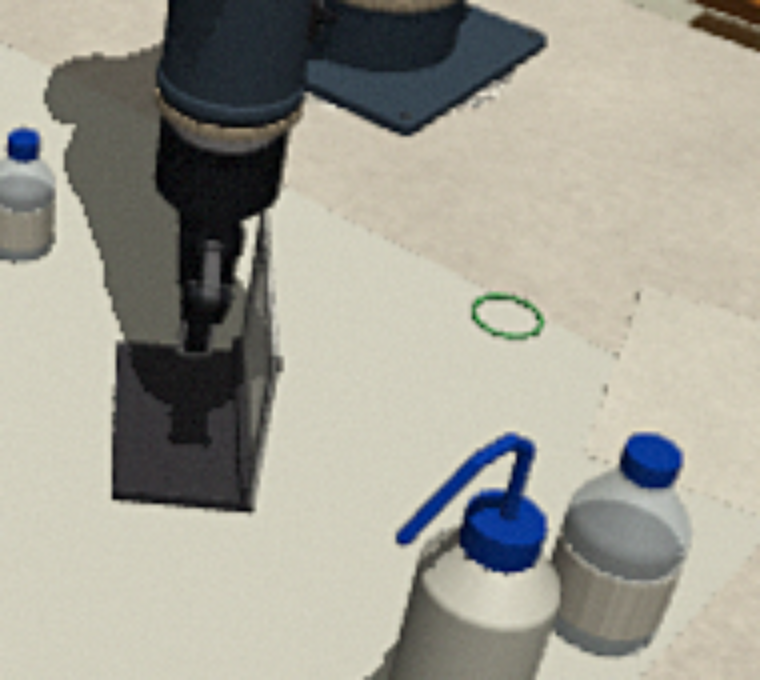

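View pics/dw.png

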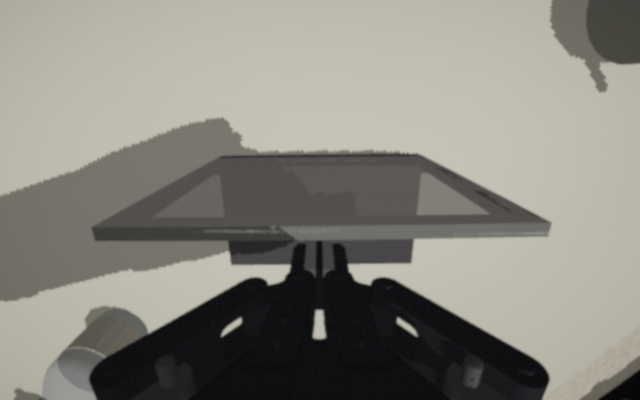

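drive_tool(rows=[{"slide":[0,0.5,0],"spin":0},{"slide":[0,0.5,0],"spin":0},{"slide":[0,0.5,0],"spin":0},{"slide":[0,0.2,-0.5],"spin":0},{"slide":[0,0,-1.5],"spin":0},{"slide":[0,0,-2.5],"spin":0},{"slide":[0,0,-3],"spin":0},{"slide":[0,0,-3],"spin":0},{"slide":[0,0,-3],"spin":0},{"slide":[0,0,-3],"spin":0},{"slide":[0,0,-2],"spin":0},{"slide":[0,0,0],"spin":0},{"slide":[0,0,0],"spin":0}])

```text
time_s: 14.97
ee_pos: [544.0, 201.6, 428.1]
tool_rot: [0.0, 0.943, 0.334, 0.001]
force: [1.6, 0.2, -0.6]
gripper_width: -0.1
```

```bash
python3 - <<'E' | tail -3
from fit import *
st()
for n in('scene','top'): cv2.imwrite(f'pics/{n}9.png',camera(n)[...,::-1])
st()
E
```

```text
1.8 [[[374.8, 244.1], [375.0, 221.2]], [[331.0, 131.0], [314.1, 137.3]]]
t 14.97 tcp [544.  201.6 428.1] xaz 39.04 zt [ 2.4e-03  7.0e-04 -1.0e+00] pump [np.float64(57.8), np.float64(418.0)] F [ 1.59  0.21 -0.55] w -0.1
t 15.07 tcp [543.8 201.2 426. ] xaz 39.05 zt [-9.e-04 -7.e-04 -1.e+00] pump [np.float64(57.6), np.float64(417.5)] F [-0.41 -0.76 -0.14] w -0.0
```

View pics/scene9.png

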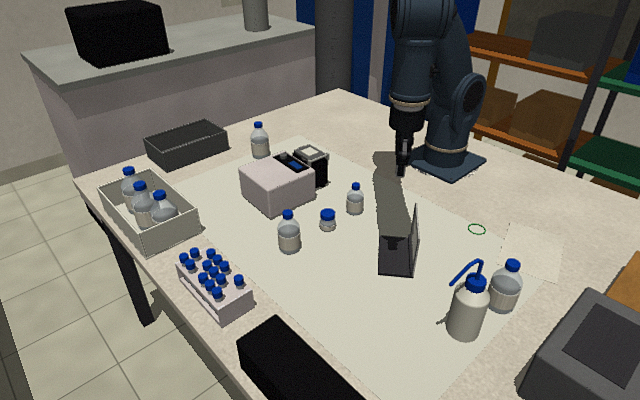

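View pics/top9.png

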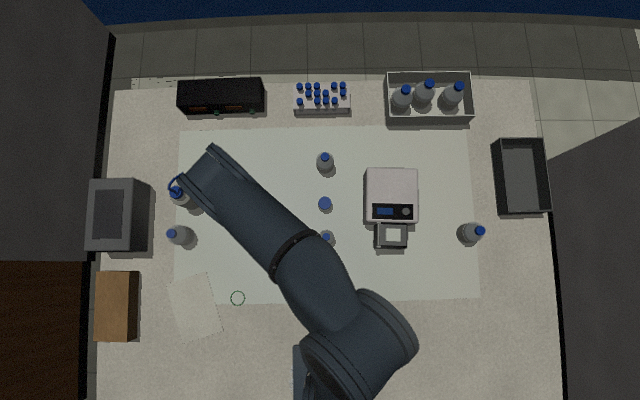

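```bash
python3 - <<'E' | tail -3
from fit import *
for n,x0,y0 in(('scene',270,130),('top',360,205)):
    im=cv2.imread(f'pics/{n}9.png')
    big=cv2.resize(im[y0:y0+60,x0:x0+75],None,fx=5,fy=5,interpolation=cv2.INTER_CUBIC)
    for th,c in((0,(0,0,255)),(.15,(0,255,0))):
        q=[[x,46-93*np.cos(th)+5*np.sin(th),120+93*np.sin(th)+5*np.cos(th)] for x in(-33,33)]
        for u in proj(n,pump(P,q)): cv2.circle(big,tuple(int(v) for v in (u-[x0,y0])*5+2),3,c,-1)
    cv2.imwrite(f'pics/v{n}.png',big)
a=cv2.imread('pics/vscene.png');b=cv2.imread('pics/vtop.png');cv2.imwrite('pics/v.png',np.hstack([a,b]))
E
```

```text
1.57 [[[382.4, 244.3], [382.4, 221.3]], [[326.5, 127.9], [309.6, 134.1]]]
1.7 [[[378.1, 244.2], [378.2, 221.2]], [[329.0, 129.5], [312.2, 135.7]]]
1.8 [[[374.8, 244.1], [375.0, 221.2]], [[331.0, 131.0], [314.1, 137.3]]]
```

View pics/v.png

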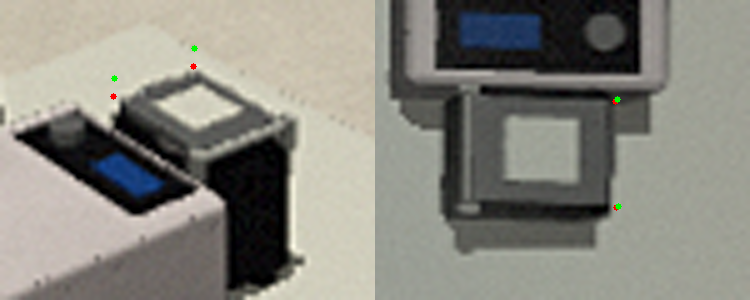

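Both cameras agree with the cover being fully shut. The red points mark the corners of a shut cover and lie at its corners to about 1 px. The screen stands flat on its base.

```bash
python3 -c "
from workcell import *
print(close_job())"
```

```text
the job is handed in; nothing more can be done
None
```

The pump is ready: the cover is shut and the splash screen is standing again. I handed the job in at about 15 s of the 48 s allowed.

- **Cover:** I pushed it over in an arc with the closed fingertips, then pressed down until it hit a hard stop with the fingertips at 125 mm, the height given for a shut cover. That last press reached about 19 N for a moment; every reading before it was under 3 N. The camera pictures afterwards match a fully shut cover to within 1 to 2 pixels.
- **Screen:** I pushed level against the inner face of its base plate at about 70 mm height, with at most about 1.6 N in the readings. It tipped over its heel and landed flat, with the panel upright, about where it lay. I checked this in the scene and wrist views. The arm hid the screen in the final top view.
- **Bottles and jar:** none of them appears to have moved in the final scene and top pictures, judged by eye. At hand-in the gripper was clear, with the fingertips about 250 mm above the bench.

No check failed or disagreed.

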